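# Cover the biscuit tubs at closing time

### The job

Close up the ice-cream counter's four biscuit tubs: put on each tub the lid of its own shape and size, lying flat, centred and, on the square and oblong tubs, in line with the sides, so that the mouth is covered. Leave the tubs standing where they are, and do not push aside or knock over the paper cup and the little china bowl.

Things in the scene. Friction and masses are not known exactly. Their poses are not given: they have to be found in the camera images.
- tub_big_round: The big round tub, 100 across at the rim (92 at the foot). Open-topped stainless steel tub, loose, 45 mm high, walls 3 thick, with biscuits inside that stay below the rim. Origin: centre of its underside, on the bench (z = 0), z up; its rim is 45 above the origin.
- tub_small_round: The small round tub, 66 across at the rim (60 at the foot). Open-topped stainless steel tub, loose, 45 mm high, walls 3 thick, with biscuits inside that stay below the rim. Origin: centre of its underside, on the bench (z = 0), z up; its rim is 45 above the origin.
- tub_square: The square tub, 78 x 78 outside, sides along its x and y. Open-topped stainless steel tub, loose, 45 mm high, walls 3 thick, with biscuits inside that stay below the rim. Origin: centre of its underside, on the bench (z = 0), z up; its rim is 45 above the origin.
- tub_oblong: The oblong tub, 114 long (its x) by 60 wide (its y) outside. Open-topped stainless steel tub, loose, 45 mm high, walls 3 thick, with biscuits inside that stay below the rim. Origin: centre of its underside, on the bench (z = 0), z up; its rim is 45 above the origin.
- lid_big_round: Lid of the big round tub: a disc 116 across. Flat loose metal lid, 0.12 kg, plate 4 mm thick, overhanging its tub by 8 all round; central black bar grip 44 long along the lid's x, 20 thick along its y, from 4 to 40 above the origin; take it from above across its thickness. Origin: centre of the plate's underside, z up.
- lid_small_round: Lid of the small round tub: a disc 82 across. Flat loose metal lid, 0.12 kg, plate 4 mm thick, overhanging its tub by 8 all round; central black bar grip 44 long along the lid's x, 20 thick along its y, from 4 to 40 above the origin; take it from above across its thickness. Origin: centre of the plate's underside, z up.
- lid_square: Lid of the square tub: 94 x 94, sides along its x and y; fits at any quarter turn. Flat loose metal lid, 0.12 kg, plate 4 mm thick, overhanging its tub by 8 all round; central black bar grip 44 long along the lid's x, 20 thick along its y, from 4 to 40 above the origin; take it from above across its thickness. Origin: centre of the plate's underside, z up.
- lid_oblong: Lid of the oblong tub: 130 long (its x) by 76 wide (its y); fits either way round. Flat loose metal lid, 0.12 kg, plate 4 mm thick, overhanging its tub by 8 all round; central black bar grip 44 long along the lid's x, 20 thick along its y, from 4 to 40 above the origin; take it from above across its thickness. Origin: centre of the plate's underside, z up.
- paper_cup: Bystander, loose: empty white paper cup standing among the tubs, 60 mm across, 65 high. Origin: centre of its underside.
- ramekin: Bystander, loose: small white china bowl, 76 mm across, 36 high. Origin: centre of its underside. Taller stock (to 160 high) stands only at the bench's far edge (x above 0.75 m), machines only beyond 0.65 m left and right; all else is at most 65 high (85 for a covered tub).

How it is judged:
At the end, for the whole second after the job is handed in: Every lid lies at rest, level (within 0.08 rad), on the rim of its own tub (lid underside 41 to 50 mm above the tub's underside), centred within 10 mm, the square and oblong lids turned within 0.2 rad of their tub's sides (square: any quarter turn; oblong: either way round); the tubs stand upright (horizontal distance between lid_big_round and tub_big_round below 0.01 m and z of lid_big_round in the frame of tub_big_round between 0.041 and 0.05 m and angle between each of lid_big_round, tub_big_round, lid_small_round, tub_small_round, lid_square, tub_square, lid_oblong, tub_oblong's own z axis and vertical below 0.08 rad and linear speed of each of lid_big_round, tub_big_round, lid_small_round, tub_small_round, lid_square, tub_square, lid_oblong, tub_oblong below 0.02 m/s and angular speed of each of lid_big_round, lid_small_round, lid_square, lid_oblong below 0.2 rad/s and horizontal distance between lid_small_round and tub_small_round below 0.01 m and z of lid_small_round in the frame of tub_small_round between 0.041 and 0.05 m and horizontal distance between lid_square and tub_square below 0.01 m and z of lid_square in the frame of tub_square between 0.041 and 0.05 m and (angle between the x axis of lid_square and the x axis of tub_square, either way round below 0.2 rad or angle between the x axis of lid_square and the y axis of tub_square, either way round below 0.2 rad) and horizontal distance between lid_oblong and tub_oblong below 0.01 m and z of lid_oblong in the frame of tub_oblong between 0.041 and 0.05 m and angle between the x axis of lid_oblong and the x axis of tub_oblong, either way round below 0.2 rad); the robot touches nothing.
It fails at once if a tub is pushed more than 35 mm from where it stood, or tipped (distance of any of tub_big_round, tub_small_round, tub_square, tub_oblong from where it was at the start of the episode above 0.035 m or angle between any of tub_big_round, tub_small_round, tub_square, tub_oblong's own z axis and vertical above 0.35 rad).
It fails at once if the paper cup is pushed more than 35 mm or knocked over (distance of paper_cup from where it was at the start of the episode above 0.035 m or angle between paper_cup's own z axis and vertical above 0.5 rad).
It fails at once if the china bowl is pushed more than 35 mm or knocked over (distance of ramekin from where it was at the start of the episode above 0.035 m or angle between ramekin's own z axis and vertical above 0.5 rad).
It also fails if it takes over 112 s, if anything falls off the work surface, if the arm or the gripper's body presses on something with over 40 N, if the wrist force passes 120 N, or if a joint passes its speed limit or range.

### The arm

A 7-joint arm with a two-finger parallel gripper is mounted at the origin on the work surface. World frame = base frame: x ahead of the robot, y to its left, z up, the work surface at z = 0. Lengths are in m, angles in rad, forces in N, time in s.
With the tool pointing down it reaches from about 0.4 to 0.85 m from the base axis. Payload 10.4 kg.
Tool frame: the origin (TCP) lies between the finger pads; the fingertips stand 11 mm ahead of it and the grasp point (between the pads) lies 8 mm behind it; z points along the fingers, y is the direction in which the jaws open and shut (so a half turn about z gives the same grasp; the last joint's range is limited). The gripper opens to 87 mm and grips with 3 to 60 N. Pads are 19 mm wide; open, the fingers measure 117 mm over their backs; the gripper's body (75 mm by 190 mm) begins 51 mm behind the grasp point.
Start: joints at [-1.263, 0.332, -0.065, 1.46, 0.022, 1.35, -0.088], TCP at [0.203, 0.591, 0.234] pointing down, gripper open.
Joint ranges: [-2.6, 2.6], [-0.5, 2.12], [-1.47, 1.34], [0.16, 2.42], [-1.27, 4.41], [0.06, 2.06], [-2.6, 2.6]. Speed limits (rad/s): [2.22, 2.22, 2.79, 2.79, 3.14, 3.14, 3.14].

### API

Orientations are given as a unit quaternion [x, y, z, w].
In Python, from bench import r, eyes gives the robot as it stands.
- The arm moves only by the shell command python3 -m inch 'ROWS' [FORCE]. ROWS is a JSON object of lists of equal length, an entry for each row: "translation": the shift along the world's x, y, z scaled (see below), a list of three; "rot": the turn, a rotation vector about the world's x, y, z scaled (see below), a list of three; "jaw": the finger opening in mm, from 0 to 87. In form: {"translation": [[tx, ty, tz], ...], "rot": [[ax, ay, az], ...], "jaw": [jaw, ...]}. A call has 1 to 20 rows; each row is the pose to reach, as a shift and turn from the pose measured when the call began; what a row does not reach only later rows make up. The controller multiplies each number of a shift by 100 mm and each number of a turn by 60 degrees. A row lasts 1/10 s, in which the tool goes at most 50 mm and 8.59 degrees, less where a joint would pass 70% of its speed; a pose out of reach is approached as far as the arm can. A call with a number of a shift or a turn outside -1 to 1 is refused whole. A call with a gripper value outside its range is refused whole. The fingers move at their own pace and stop on an object; FORCE is the grip in N (left out, the last holds). Time passes only in rows, so rows that repeat a pose let the fingers close. It gives the time, the measured TCP pose, the force and the opening at its end, in the units of the state.
- r.read_state(): the state, without advancing time (a new reading comes with each control period).
- eyes.camera(name): name is "side" or "top" or "wrist"; returns the picture (384x512x3 uint8, blue, green, red); there is no depth.
- eyes.calibration(name): a dict with "fx", "fy", "cx", "cy" (pixels), "R" (3x3) and "t" (3): a world point X has camera coordinates R X + t; the wrist camera has in their place "hand_eye" (4x4, takes a point from camera to tool coordinates, whose origin is the TCP and whose axes are the flange's). Camera axes: x right, y down, z forward; pixel columns grow to the right and rows downward; lengths in m; the calibration is good to about 2 mm. A picture is of the moment at which its call begins: read the wrist's pose just before it. calibration takes no time and is no camera call.
- r.close_job(): hands the job in, once; it reports no verdict.
The state is a dict: "time": time; "joint_positions": joint angles; "joint_vel": joint speeds; "joint_torque": joint torques, N m; "ee_pos": TCP position; "eef_rot": TCP orientation; "ft_force": force on the tool from outside, world axes, zero at the start; "torque": the same for the moment, N m; "width": finger opening in m.
Only numpy, scipy, OpenCV 4.12 (cv2) and the standard library are available. Lean on these libraries where they do the work, as an engineer would, in place of code of your own. Each camera call takes 0.05 s, during which the arm holds its last target. There are 200 camera calls.

## Working session

There is one attempt and no reset: what is moved stays moved. The work goes in short steps, Python scripts to look and compute and a shell command to move; the robot and the scene stay as the last step left them, time stands still between calls to the robot, and variables do not carry over. Pictures are saved under pics/ and viewed, about 12 in all and at most 16, crops included, and the job is handed in when it is done.

```bash
ls; mkdir -p pics; python3 - <<'E'
from bench import r, eyes
import cv2
s=r.read_state();print(s['time'],s['ee_pos'],s['eef_rot'],s['width'])
for n in('top','side'):
    cv2.imwrite(f'pics/{n}0.png',eyes.camera(n))
    print({k:(v.round(4).tolist() if hasattr(v,'round') and not isinstance(v,float) else v) for k,v in eyes.calibration(n).items()})
print(eyes.calibration('wrist'))
E
```

```text
pics
0.0 [0.20288734 0.59074601 0.23275627] [ 1.64647837e-01  9.86352152e-01 -7.17568305e-04 -8.20838511e-05] 0.08715306218770084
{'fx': 414.1824079809255, 'fy': 414.1824079809255, 'cx': 260.60492139940806, 'cy': 197.57567246031147, 'R': [[0.0109, -0.9999, 0.0009], [-0.9984, -0.0109, -0.0562], [0.0562, -0.0003, -0.9984]], 't': [0.0122, 0.5291, 1.0191]}
{'fx': 498.063415636185, 'fy': 498.063415636185, 'cx': 253.8543466132729, 'cy': 193.25958742002544, 'R': [[0.804, -0.5943, -0.019], [-0.4424, -0.5767, -0.6868], [0.3972, 0.5606, -0.7266]], 't': [-0.4282, 0.2684, 0.9574]}
{'fx': 266.3572869252666, 'fy': 266.3572869252666, 'cx': 255.5601393298119, 'cy': 192.1145001579084, 'hand_eye': array([[-1.61989323e-03, -9.59583255e-01, -2.81420241e-01,
         7.73687190e-02],
       [ 9.99998623e-01, -1.65584292e-03, -1.10055548e-04,
         2.84453253e-04],
       [-3.60380253e-04, -2.81420032e-01,  9.59584616e-01,
        -1.50711184e-01],
       [ 0.00000000e+00,  0.00000000e+00,  0.00000000e+00,
         1.00000000e+00]])}
```

View pics/top0.png

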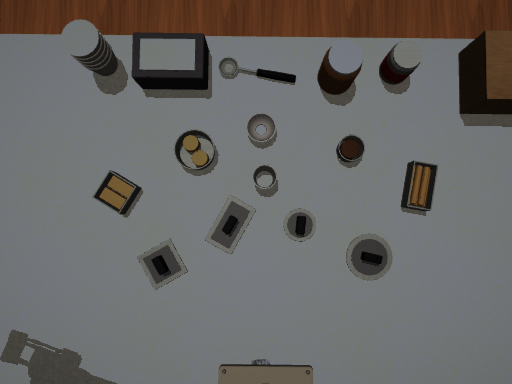

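View pics/side0.png

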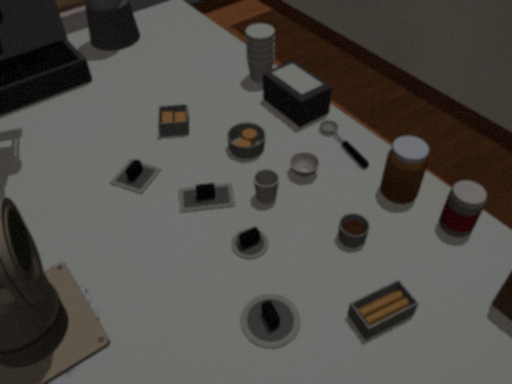

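The top view shows the tubs at square (118,192), big round (195,151), small round (350,149) and oblong (420,186). The lids are at square (163,263), oblong (230,224), small (300,225) and big (369,257). The cup is at (265,179) and the bowl at (262,128). Next I'll measure them.

```bash
cat > h.py <<'E'
import numpy as np, cv2
from bench import r, eyes
from scipy.spatial.transform import Rotation as Ro
def cam(name, s=None):
    c=eyes.calibration(name); K=np.array([[c['fx'],0,c['cx']],[0,c['fy'],c['cy']],[0,0,1]])
    if name!='wrist': return K,np.array(c['R']),np.array(c['t'])
    T=np.eye(4);T[:3,:3]=Ro.from_quat(s['eef_rot']).as_matrix();T[:3,3]=s['ee_pos']
    W=np.linalg.inv(T@np.array(c['hand_eye']));return K,W[:3,:3],W[:3,3]
def ray(C,px,z):
    K,R,t=C;px=np.atleast_2d(px).astype(float)
    d=np.c_[px,np.ones(len(px))]@np.linalg.inv(K).T@R;o=-R.T@t
    return (o+d*((z-o[2])/d[:,2])[:,None])[:,:2]
def rect(P):  # metres -> centre mm, long/short mm, angle of long side deg
    (c,(w,h),a)=cv2.minAreaRect((P*1000).astype(np.float32))
    if w<h:w,h,a=h,w,a+90
    return np.round([*c,w,h,(a+90)%180-90],1)
def yaw(s): # angle of jaw (tool y) axis, deg
    y=Ro.from_quat(s['eef_rot']).as_matrix()[:,1];return np.degrees(np.arctan2(y[1],y[0]))
E
python3 - <<'E'
from h import *
im=cv2.imread('pics/top0.png');C=cam('top')
print('cam',-C[1].T@C[2],'jaw yaw',yaw(r.read_state()))
g=cv2.cvtColor(im,cv2.COLOR_BGR2GRAY)
for n,p in dict(sqlid=(163,263),oblid=(230,224),smlid=(300,225),bglid=(369,257)).items():
    print(n,'row',g[p[1],p[0]-38:p[0]+39:2].tolist())
for n,p in dict(sq=(118,192),bg=(195,151),sm=(350,149),ob=(420,186)).items():
    print(n,'row',g[p[1],p[0]-30:p[0]+31:2].tolist())
for n,p in dict(sqlid=(163,263),oblid=(230,224),smlid=(300,225),bglid=(369,257)).items():
    m=np.zeros_like(g);x,y=p;m[y-30:y+31,x-30:x+31]=(g[y-30:y+31,x-30:x+31]<25)
    c=max(cv2.findContours(m,0,1)[0],key=cv2.contourArea)[:,0]
    print(n,'bar',rect(ray(C,c,.03)))
crop=im[100:300,70:470]
cv2.imwrite('pics/crop0.png',cv2.resize(cv2.convertScaleAbs(crop,alpha=1.7),None,fx=2,fy=2,interpolation=2))
E
```

```text
cam [0.47082583 0.01828388 1.0471865 ] jaw yaw 71.04559202649115
sqlid row [118, 120, 120, 120, 119, 120, 120, 118, 102, 100, 63, 57, 56, 57, 16, 9, 7, 13, 6, 3, 2, 58, 57, 58, 58, 59, 58, 99, 105, 64, 120, 121, 121, 120, 122, 121, 122, 121, 121]
oblid row [122, 121, 121, 122, 121, 122, 121, 122, 121, 122, 123, 110, 108, 80, 63, 63, 47, 12, 12, 13, 11, 3, 32, 59, 63, 62, 107, 109, 73, 122, 123, 123, 123, 122, 122, 121, 121, 122, 122]
smlid row [121, 122, 122, 122, 122, 122, 122, 121, 121, 122, 121, 110, 107, 63, 61, 62, 61, 14, 12, 11, 9, 7, 58, 62, 61, 70, 104, 120, 121, 121, 122, 121, 121, 122, 122, 121, 121, 120, 122]
bglid row [121, 122, 121, 120, 121, 120, 121, 121, 102, 105, 80, 56, 56, 55, 57, 9, 0, 8, 7, 10, 9, 8, 8, 7, 8, 6, 51, 53, 72, 96, 93, 119, 119, 121, 121, 120, 120, 120, 119]
sq row [121, 121, 119, 115, 49, 19, 18, 87, 92, 92, 93, 92, 92, 58, 28, 47, 94, 92, 92, 94, 94, 91, 64, 19, 19, 28, 75, 74, 121, 121, 121]
bg row [120, 120, 122, 121, 121, 33, 20, 31, 108, 107, 107, 57, 25, 25, 22, 64, 57, 97, 97, 96, 112, 115, 116, 116, 102, 70, 78, 123, 122, 121, 122]
sm row [122, 122, 121, 121, 121, 122, 121, 122, 55, 51, 12, 32, 32, 31, 30, 31, 30, 31, 29, 27, 26, 26, 96, 121, 120, 120, 120, 121, 121, 120, 121]
ob row [121, 120, 120, 120, 121, 120, 121, 35, 22, 21, 87, 46, 66, 89, 79, 39, 76, 90, 71, 36, 21, 22, 88, 120, 118, 119, 119, 118, 118, 118, 119]
sqlid bar [361.7 261.5  43.8  26.5  30.4]
oblid bar [461.1  93.4  44.5  21.3 -29. ]
smlid bar [462.3 -79.9  44.8  22.7  -5.4]
bglid bar [ 384.5 -253.1   51.4   21.3   76.6]
```

View pics/crop0.png

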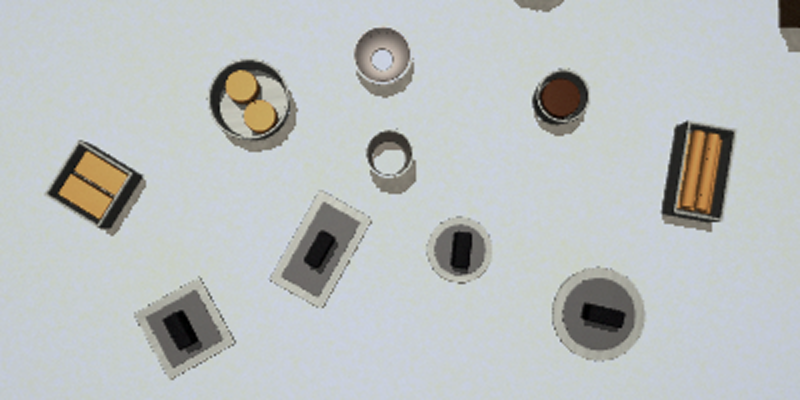

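```bash
python3 - <<'E'
from h import *
im=cv2.imread('pics/top0.png');C=cam('top');g=cv2.cvtColor(im,cv2.COLOR_BGR2GRAY)
for n,p in dict(sqlid=(163,263),oblid=(230,224),smlid=(300,225),bglid=(369,257)).items():
    m=cv2.morphologyEx((g<82).astype(np.uint8),cv2.MORPH_OPEN,np.ones((3,3)))
    _,L,S,_=cv2.connectedComponentsWithStats(m,connectivity=4);k=L[p[1],p[0]]
    c=max(cv2.findContours((L==k).astype(np.uint8),0,1)[0],key=cv2.contourArea)[:,0]
    P=ray(C,c,.004);ce,ra=cv2.minEnclosingCircle((P*1000).astype(np.float32))
    print(n,'inner',rect(P),'circ',np.round(ce,1),round(ra,1),S[k])
T=dict(sq=(118,192),bg=(195,151),sm=(350,149),ob=(420,186))
t=[cv2.resize(cv2.convertScaleAbs(im[y-25:y+25,x-25:x+25],alpha=1.9),None,fx=6,fy=6,interpolation=0) for x,y in T.values()]
cv2.imwrite('pics/tubs0.png',np.vstack([np.hstack(t[:2]),np.hstack(t[2:])]))
E
```

```text
sqlid inner [360.9 263.5  73.4  73.  -60.2] circ [360.5 263.9] 48.8 [143 246  38  37 850]
oblid inner [461.3  94.3 108.1  54.4 -28.9] circ [462.1  95.3] 58.2 [211 202  38  46 927]
smlid inner [461.6 -80.5  62.3  62.  -44.5] circ [462.6 -80.6] 32.1 [287 212  26  26 510]
bglid inner [ 384.9 -254.9   90.2   87.1  -89.4] circ [ 384.4 -255.1] 46.0 [ 351  239   37   36 1045]
```

View pics/tubs0.png

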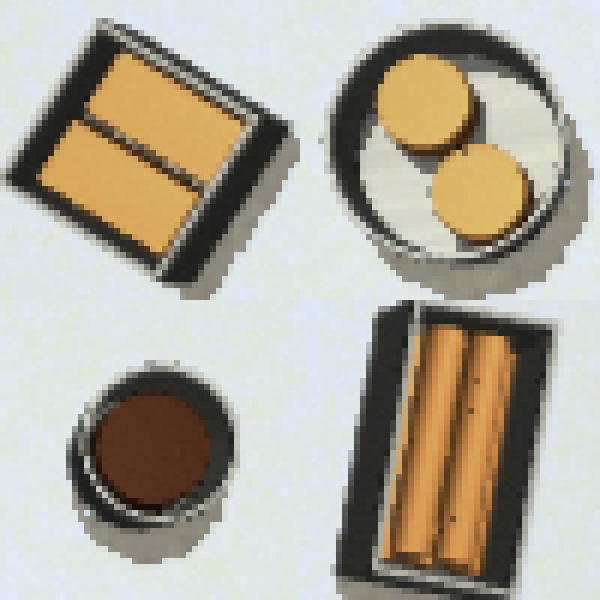

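```bash
python3 - <<'E'
from h import *
C=cam('top')
def w(o,pts): return ray(C,np.array(pts)/6+np.array(o)-.5,.045)
q=w((93,167),[(8,178),(102,22),(265,118),(160,272)]);print('sq',q.mean(0),rect(q))
b=w((170,126),[(147,142),(25,142),(268,142)]);print('big',b)
s=w((325,124),[(157,144),(75,144),(238,144)]);print('small',s)
o=w((395,161),[(114,2),(256,26),(212,292),(78,270)]);print('ob',o.mean(0),rect(o))
E
```

```text
sq [0.53917678 0.37175187] [538.4 371.1  77.3  74.6  60.3]
big [[0.64368574 0.18176217]
 [0.64313745 0.23134687]
 [0.64422959 0.13257964]]
small [[ 0.6520132  -0.20043364]
 [ 0.65164422 -0.16707584]
 [ 0.6523777  -0.23338654]]
ob [ 0.56204895 -0.37358519] [ 562.  -373.6  110.2   58.3   -9.1]
```

Every measured size matches the given one. I'll do the square lid first and hover over it.

```bash

python3 -m inch '{"translation":[[0.2,-0.41,-0.1],[0.4,-0.82,-0.2],[0.4,-0.82,-0.2]],"rot":[[0,0,0.14],[0,0,0.28],[0,0,0.4]],"jaw":[87,87,87]}' 30
python3 -m inch '{"translation":[[0.2,-0.41,-0.1],[0.4,-0.82,-0.2],[0.4,-0.82,-0.2]],"rot":[[0,0,0.14],[0,0,0.28],[0,0,0.4]],"jaw":[87,87,87]}'
python3 -m inch '{"translation":[[0.2,-0.41,-0.1],[0.4,-0.82,-0.2],[0.4,-0.82,-0.2]],"rot":[[0,0,0],[0,0,0],[0,0,0]],"jaw":[87,87,87]}'
python3 - <<'E'
from h import *
s=r.read_state();p=s['ee_pos'];print(s['time'],p,'yaw',yaw(s),'q7',s['joint_positions'][6]);print('need',[361,263.5]-p[:2]*1000)
E
```

```text
time: 0.4
ee_pos: [0.2468, 0.5028, 0.2108]
eef_rot: [-0.044, 0.999, -0.003, 0.0]
ft_force: [0.6, 0.7, 1.0]
width: 0.0871
time: 0.7
ee_pos: [0.2901, 0.4147, 0.1891]
eef_rot: [-0.25, 0.968, -0.005, 0.0]
ft_force: [0.1, -0.3, 0.8]
width: 0.0866
time: 1.0
ee_pos: [0.3326, 0.3264, 0.1675]
eef_rot: [-0.246, 0.969, -0.007, -0.001]
ft_force: [-0.2, 1.0, -0.0]
width: 0.087
1.0 [0.33258178 0.32640132 0.16749623] yaw 118.47114619450772 q7 1.181420535857228
need [ 28.4182161  -62.90131802]
```

```bash

python3 -m inch '{"translation":[[0.14,-0.31,-0.05],[0.28,-0.63,-0.1],[0.28,-0.63,-0.1],[0.28,-0.63,-0.1]],"rot":[[0,0,0.025],[0,0,0.025],[0,0,0.025],[0,0,0.025]],"jaw":[87,87,87,87]}'
python3 - <<'E'
from h import *
s=r.read_state();p=s['ee_pos'];print(s['time'],p,'yaw',yaw(s),Ro.from_quat(s['eef_rot']).as_matrix()[:,2]);print('need',[361,263.5]-p[:2]*1000)
im=eyes.camera('wrist');cv2.imwrite('pics/w1.png',im);C=cam('wrist',s)
g=cv2.cvtColor(im,cv2.COLOR_BGR2GRAY);K,R,t=C
x=K@(R@np.array([.361,.2635,.02])+t);print('expected bar px',x[:2]/x[2])
E
```

```text
time: 1.4
ee_pos: [0.3606, 0.2631, 0.1574]
eef_rot: [-0.258, 0.966, -0.007, -0.001]
ft_force: [-1.0, 0.5, 0.8]
width: 0.0871
1.4 [0.36055163 0.26313421 0.15742884] yaw 119.88465929421912 [ 0.00224625 -0.01408735 -0.99989825]
need [0.44836571 0.36579078]
expected bar px [257.091867   186.81789291]
```

View pics/w1.png

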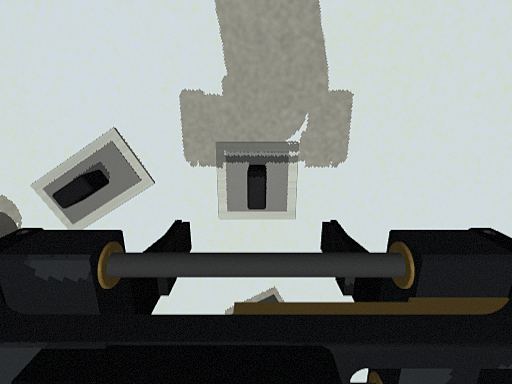

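The bar sits at (257,187), as predicted, and is square to the jaws. I'll descend and grip.

```bash

python3 -m inch '{"translation":[[0,0,-0.4],[0,0,-0.8],[0,0,-0.8]],"rot":[[0.013,0.002,0],[0.013,0.002,0],[0.013,0.002,0]],"jaw":[87,87,87]}'
python3 -m inch '{"translation":[[0,0,-0.2],[0,0,-0.4],[0,0,-0.5],[0,0,-0.55],[0,0,-0.55]],"rot":[[0,0,0],[0,0,0],[0,0,0],[0,0,0],[0,0,0]],"jaw":[87,87,87,87,87]}'
```

```text
time: 1.75
ee_pos: [0.3572, 0.2629, 0.0737]
eef_rot: [-0.26, 0.966, -0.002, -0.003]
ft_force: [-0.3, -0.0, -0.2]
width: 0.087
time: 2.25
ee_pos: [0.3574, 0.2635, 0.0193]
eef_rot: [-0.26, 0.966, -0.002, -0.003]
ft_force: [-0.0, 0.6, -0.2]
width: 0.087
```

```bash

python3 -m inch '{"translation":[[0.035,0,0],[0.035,0,0],[0.035,0,0],[0.035,0,0],[0.035,0,0],[0.035,0,0],[0.035,0,0],[0.035,0,0],[0.035,0,0],[0.035,0,0],[0.035,0,0],[0.035,0,0],[0.035,0,0]],"rot":[[0,0,0],[0,0,0],[0,0,0],[0,0,0],[0,0,0],[0,0,0],[0,0,0],[0,0,0],[0,0,0],[0,0,0],[0,0,0],[0,0,0],[0,0,0]],"jaw":[87,87,10,10,10,10,10,10,10,10,10,10,10]}' 40
python3 -m inch '{"translation":[[0,0,0.3],[0,0,0.7],[0,0,1],[0,0,1]],"rot":[[0,0,0],[0,0,0],[0,0,0],[0,0,0]],"jaw":[10,10,10,10]}'
python3 - <<'E'
from h import *
s=r.read_state();p=s['ee_pos'];print(s['time'],p,'yaw',yaw(s),Ro.from_quat(s['eef_rot']).as_matrix()[:,2],s['width']);print('need',[539,371.5]-p[:2]*1000)
E
```

```text
time: 3.55
ee_pos: [0.3609, 0.2634, 0.0193]
eef_rot: [-0.26, 0.966, -0.002, -0.003]
ft_force: [-0.1, 0.2, 0.7]
width: 0.0196
time: 3.95
ee_pos: [0.3627, 0.265, 0.1231]
eef_rot: [-0.26, 0.966, -0.0, -0.0]
ft_force: [0.0, 0.2, -0.6]
width: 0.0194
3.95 [0.36272603 0.26498811 0.12308746] yaw 120.10703735603452 [-4.10238701e-04 -5.45298559e-04 -9.99999767e-01] 0.01944338047271533
need [176.27397092 106.51189176]
```

```bash

python3 -m inch '{"translation":[[0.3,0.2,0],[0.6,0.37,0],[0.88,0.53,0],[0.88,0.53,0]],"rot":[[0,0,0.1],[0,0,0.2],[0,0,0.3],[0,0,0.35]],"jaw":[10,10,10,10]}'
python3 -m inch '{"translation":[[0.3,0.2,0],[0.6,0.37,0],[0.84,0.5,0],[0.84,0.5,0],[0.84,0.5,0]],"rot":[[0,0,0.1],[0,0,0.14],[0,0,0.15],[0,0,0.15],[0,0,0.15]],"jaw":[10,10,10,10,10]}'
python3 - <<'E'
from h import *
s=r.read_state();p=s['ee_pos'];print(s['time'],p,'yaw',yaw(s),Ro.from_quat(s['eef_rot']).as_matrix()[:,2],s['width']);print('need',[539,371.5]-p[:2]*1000)
cv2.imwrite('pics/w2.png',eyes.camera('wrist'))
cv2.imwrite('pics/s2.png',cv2.resize(eyes.camera('side')[60:240,60:300],None,fx=2.5,fy=2.5))
E
```

```text
time: 4.35
ee_pos: [0.4529, 0.319, 0.1216]
eef_rot: [-0.433, 0.901, -0.001, -0.0]
ft_force: [0.5, -0.8, -0.9]
width: 0.0197
time: 4.85
ee_pos: [0.5364, 0.3685, 0.1198]
eef_rot: [-0.502, 0.865, -0.001, -0.001]
ft_force: [-0.8, -0.2, -2.1]
width: 0.0199
4.85 [0.53639641 0.36853949 0.11984947] yaw 150.29319811326295 [-0.00181271 -0.00283205 -0.99999435] 0.019870206984922905
need [2.60359005 2.96050588]
```

View pics/w2.png

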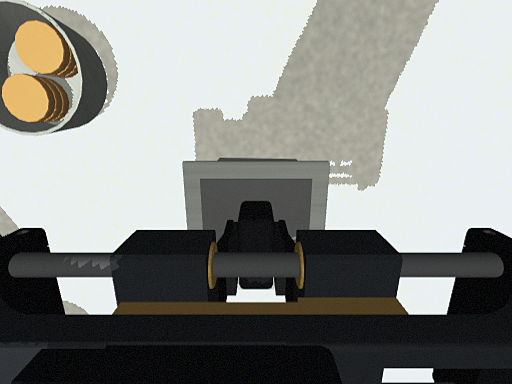

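The lid is held square. The tub's edge shows parallel and centred behind it, at (218–298,158). I'll lower and release.

```bash

python3 -m inch '{"translation":[[0.026,0.03,-0.15],[0.026,0.03,-0.3],[0.026,0.03,-0.42],[0.026,0.03,-0.48],[0.026,0.03,-0.52],[0.026,0.03,-0.52]],"rot":[[0,0,0],[0,0,0],[0,0,0],[0,0,0],[0,0,0],[0,0,0]],"jaw":[10,10,10,10,10,10]}'
python3 - <<'E'
from h import *
s=r.read_state();p=s['ee_pos'];print(p,yaw(s),'need',[539,371.5,64.5]-p*1000,s['ft_force'])
E
```

```text
time: 5.55
ee_pos: [0.5384, 0.3714, 0.0682]
eef_rot: [-0.502, 0.865, -0.001, -0.001]
ft_force: [0.0, 0.1, -1.1]
width: 0.0199
[0.53835388 0.37135817 0.06824679] 150.31449761286513 need [ 0.64611705  0.14183438 -3.74678623] [ 0.0325468   0.10394917 -1.13272065]
```

```bash

python3 -m inch '{"translation":[[0,0,-0.025],[0,0,-0.035],[0,0,-0.035],[0,0,-0.035],[0,0,-0.035],[0,0,-0.035],[0,0,-0.035],[0,0,-0.035],[0,0,-0.035],[0,0,-0.035]],"rot":[[0,0,0],[0,0,0],[0,0,0],[0,0,0],[0,0,0],[0,0,0],[0,0,0],[0,0,0],[0,0,0],[0,0,0]],"jaw":[10,10,10,20,50,87,87,87,87,87]}'
python3 -m inch '{"translation":[[0,0,0.2],[0,0,0.5],[0,0,0.9],[0,0,1]],"rot":[[0,0,0],[0,0,0],[0,0,0],[0,0,0]],"jaw":[87,87,87,87]}'
python3 -m inch '{"translation":[[-0.05,-0.25,0],[-0.1,-0.5,0],[-0.2,-0.75,0],[-0.25,-0.95,0],[-0.25,-0.95,0],[-0.25,-0.95,0]],"rot":[[0,0,-0.14],[0,0,-0.28],[0,0,-0.42],[0,0,-0.56],[0,0,-0.7],[0,0,-0.75]],"jaw":[87,87,87,87,87,87]}'
python3 -m inch '{"translation":[[-0.05,-0.25,0],[-0.1,-0.5,0],[-0.2,-0.75,0],[-0.25,-0.95,0],[-0.25,-0.95,0],[-0.25,-0.95,0]],"rot":[[0,0,-0.14],[0,0,-0.28],[0,0,-0.42],[0,0,-0.56],[0,0,-0.7],[0,0,-0.73]],"jaw":[87,87,87,87,87,87]}'
python3 -m inch '{"translation":[[-0.13,-0.4,0],[-0.25,-0.8,0],[-0.25,-0.8,0],[-0.25,-0.8,0]],"rot":[[0,0,0],[0,0,0],[0,0,0],[0,0,0]],"jaw":[87,87,87,87]}'
python3 - <<'E'
from h import *
s=r.read_state();p=s['ee_pos'];print(s['time'],p,'yaw',yaw(s),'q7',s['joint_positions'][6],Ro.from_quat(s['eef_rot']).as_matrix()[:,2]);print('need',[461.2,94.3]-p[:2]*1000)
im=eyes.camera('top');cv2.imwrite('pics/t3.png',cv2.resize(cv2.convertScaleAbs(im[100:300,70:470],alpha=1.7),None,fx=2,fy=2,interpolation=2))
E
```

```text
time: 6.55
ee_pos: [0.5384, 0.3714, 0.0648]
eef_rot: [-0.502, 0.865, -0.001, -0.001]
ft_force: [-0.3, -0.1, -0.0]
width: 0.0596
time: 6.95
ee_pos: [0.5401, 0.3725, 0.1698]
eef_rot: [-0.502, 0.865, -0.0, 0.002]
ft_force: [0.1, 1.2, 0.3]
width: 0.0855
time: 7.55
ee_pos: [0.5151, 0.2768, 0.1698]
eef_rot: [-0.13, 0.992, -0.001, 0.002]
ft_force: [0.6, 0.9, 0.7]
width: 0.0866
time: 8.15
ee_pos: [0.49, 0.1811, 0.1699]
eef_rot: [0.253, 0.968, -0.001, 0.001]
ft_force: [-0.4, 0.8, 0.1]
width: 0.0871
time: 8.55
ee_pos: [0.4649, 0.1005, 0.1701]
eef_rot: [0.253, 0.967, -0.001, 0.001]
ft_force: [-0.0, 1.0, 0.3]
width: 0.0868
8.55 [0.46492838 0.100515   0.170095  ] yaw 60.64560373334143 q7 0.7636086740530841 [ 0.00248566 -0.00226253 -0.99999435]
need [-3.7283754 -6.2149955]
```

View pics/t3.png

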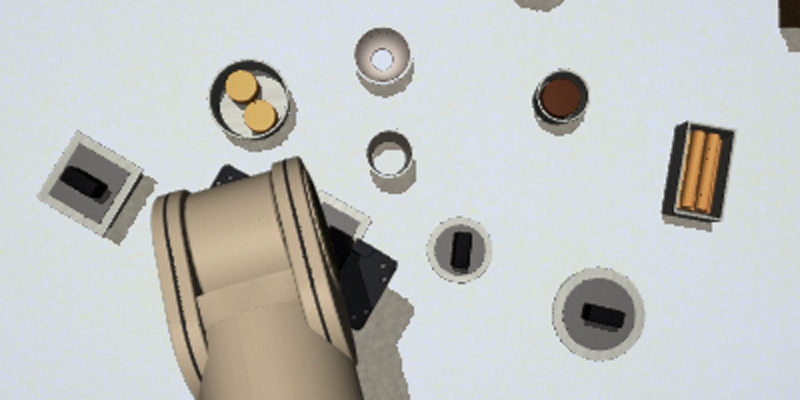

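The square lid sits on its tub at crop (92,183) and nothing else has moved. Next I'll pick up the oblong lid.

```bash

python3 -m inch '{"translation":[[-0.037,-0.062,-0.3],[-0.037,-0.062,-0.6],[-0.037,-0.062,-0.9],[-0.037,-0.062,-0.9]],"rot":[[0,0,0],[0,0,0],[0,0,0],[0,0,0]],"jaw":[87,87,87,87]}'
python3 - <<'E'
from h import *
s=r.read_state();p=s['ee_pos'];print('need',[461.2,94.3,19.5]-p*1000,yaw(s))
E
```

```text
time: 9.0
ee_pos: [0.4591, 0.0955, 0.0769]
eef_rot: [0.252, 0.968, -0.003, -0.001]
ft_force: [0.3, -1.0, 0.3]
width: 0.0869
need [  2.10696406  -1.248055   -57.39215722] 60.840942798003006
```

```bash

python3 -m inch '{"translation":[[0.02,-0.01,-0.2],[0.02,-0.01,-0.4],[0.02,-0.01,-0.52],[0.02,-0.01,-0.57],[0.02,-0.01,-0.57]],"rot":[[0,0,0],[0,0,0],[0,0,0],[0,0,0],[0,0,0]],"jaw":[87,87,87,87,87]}'
python3 -m inch '{"translation":[[0,0,0],[0,0,0],[0,0,0],[0,0,0],[0,0,0],[0,0,0],[0,0,0],[0,0,0],[0,0,0],[0,0,0],[0,0,0]],"rot":[[0,0,0],[0,0,0],[0,0,0],[0,0,0],[0,0,0],[0,0,0],[0,0,0],[0,0,0],[0,0,0],[0,0,0],[0,0,0]],"jaw":[10,10,10,10,10,10,10,10,10,10,10]}'
python3 -m inch '{"translation":[[0,0,0.3],[0,0,0.7],[0,0,1],[0,0,1]],"rot":[[0,0,0],[0,0,0],[0,0,0],[0,0,0]],"jaw":[10,10,10,10]}'
python3 - <<'E'
from h import *
s=r.read_state();p=s['ee_pos'];print(s['width'],'need',[562,-373.6]-p[:2]*1000,yaw(s))
E
```

```text
time: 9.5
ee_pos: [0.4613, 0.0949, 0.0201]
eef_rot: [0.252, 0.968, -0.003, -0.001]
ft_force: [-0.3, -0.3, -0.1]
width: 0.0871
time: 10.6
ee_pos: [0.4612, 0.0948, 0.0202]
eef_rot: [0.252, 0.968, -0.003, -0.001]
ft_force: [-1.5, -0.5, 1.3]
width: 0.0198
time: 11.0
ee_pos: [0.4635, 0.0955, 0.1239]
eef_rot: [0.252, 0.968, -0.001, 0.002]
ft_force: [1.5, 0.6, -2.0]
width: 0.0197
0.01966973522025197 need [  98.51370984 -469.10496679] 60.8465106525637
```

```bash

python3 -m inch '{"translation":[[0.07,-0.3,0],[0.14,-0.6,0],[0.2,-0.9,0],[0.2,-0.94,0]],"rot":[[0,0,0],[0,0,0],[0,0,0],[0,0,0]],"jaw":[10,10,10,10]}'
python3 -m inch '{"translation":[[0.07,-0.3,0],[0.14,-0.6,0],[0.2,-0.9,0],[0.2,-0.94,0]],"rot":[[0,0,0],[0,0,0],[0,0,0],[0,0,0]],"jaw":[10,10,10,10]}'
python3 -m inch '{"translation":[[0.07,-0.3,0],[0.14,-0.6,0],[0.2,-0.9,0],[0.2,-0.94,0]],"rot":[[0,0,0.05],[0,0,0.1],[0,0,0.15],[0,0,0.15]],"jaw":[10,10,10,10]}'
python3 -m inch '{"translation":[[0.07,-0.3,0],[0.14,-0.6,0],[0.2,-0.9,0],[0.2,-0.94,0]],"rot":[[0,0,0.05],[0,0,0.1],[0,0,0.15],[0,0,0.15]],"jaw":[10,10,10,10]}'
python3 - <<'E'
from h import *
s=r.read_state();p=s['ee_pos'];print(s['time'],s['width'],p,'need',[562,-373.6]-p[:2]*1000,yaw(s),Ro.from_quat(s['eef_rot']).as_matrix()[:,2])
E
```

```text
time: 11.4
ee_pos: [0.4834, -0.0024, 0.1231]
eef_rot: [0.254, 0.967, -0.002, 0.001]
ft_force: [0.0, -0.5, -0.4]
width: 0.02
time: 11.8
ee_pos: [0.5031, -0.0998, 0.1225]
eef_rot: [0.256, 0.967, -0.002, 0.001]
ft_force: [-0.1, 0.1, -0.9]
width: 0.0198
time: 12.2
ee_pos: [0.5227, -0.1969, 0.1218]
eef_rot: [0.18, 0.984, -0.003, 0.001]
ft_force: [-0.1, -0.3, -1.4]
width: 0.0195
time: 12.6
ee_pos: [0.5421, -0.2935, 0.1209]
eef_rot: [0.104, 0.995, -0.004, 0.001]
ft_force: [-1.0, 0.8, -0.6]
width: 0.0196
12.6 0.0195533831577888 [ 0.54213839 -0.29347393  0.12093446] need [ 19.86160813 -80.12606987] 78.11391386048 [ 0.00129433 -0.0080911  -0.99996643]
```

```bash

python3 -m inch '{"translation":[[0.07,-0.3,0],[0.14,-0.6,0],[0.2,-0.8,0],[0.2,-0.8,0],[0.2,-0.8,0]],"rot":[[0,0,0.045],[0.008,0,0.045],[0.008,0,0.045],[0.008,0,0.045],[0.008,0,0.045]],"jaw":[10,10,10,10,10]}'
python3 - <<'E'
from h import *
s=r.read_state();p=s['ee_pos'];print(s['time'],s['width'],p,'need',[562,-373.6,65.2]-p*1000,yaw(s),Ro.from_quat(s['eef_rot']).as_matrix()[:,2])
cv2.imwrite('pics/w4.png',eyes.camera('wrist'))
E
```

```text
time: 13.1
ee_pos: [0.5622, -0.3719, 0.1199]
eef_rot: [0.08, 0.997, 0.001, 0.0]
ft_force: [-1.1, 0.7, -1.2]
width: 0.0199
13.1 0.019921999291355998 [ 0.56223529 -0.37191339  0.11994273] need [ -0.23528721  -1.68660735 -54.74273139] 80.8063859657485 [ 3.37047546e-04  1.78960572e-03 -9.99998342e-01]
```

View pics/w4.png

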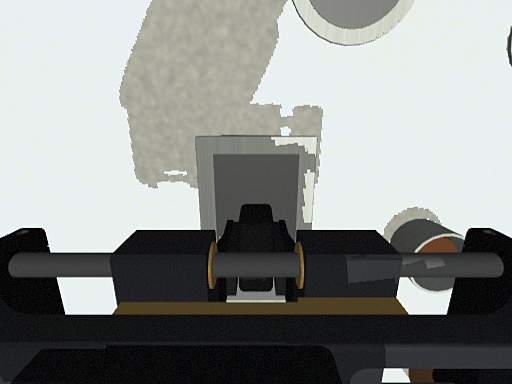

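The lid is square, and the tub edge is just visible at (222–282,135), parallel and centred. I'll lower and release.

```bash

python3 -m inch '{"translation":[[0,-0.015,-0.15],[0,-0.015,-0.3],[0,-0.015,-0.42],[0,-0.015,-0.48],[0,-0.015,-0.51],[0,-0.015,-0.51]],"rot":[[0,0,0],[0,0,0],[0,0,0],[0,0,0],[0,0,0],[0,0,0]],"jaw":[10,10,10,10,10,10]}'
python3 - <<'E'
from h import *
s=r.read_state();p=s['ee_pos'];print('need',[562,-373.6,65.2]-p*1000,yaw(s),s['ft_force'])
E
```

```text
time: 13.75
ee_pos: [0.5623, -0.3729, 0.0688]
eef_rot: [0.08, 0.997, 0.001, 0.0]
ft_force: [-0.4, -0.2, -1.5]
width: 0.0198
need [-0.30256533 -0.70811804 -3.58137404] 80.8570573077075 [-0.37756657 -0.16808357 -1.47827977]
```

```bash

python3 -m inch '{"translation":[[0,0,-0.025],[0,0,-0.035],[0,0,-0.035],[0,0,-0.035],[0,0,-0.035],[0,0,-0.035],[0,0,-0.035],[0,0,-0.035],[0,0,-0.035],[0,0,-0.035]],"rot":[[0,0,0],[0,0,0],[0,0,0],[0,0,0],[0,0,0],[0,0,0],[0,0,0],[0,0,0],[0,0,0],[0,0,0]],"jaw":[10,10,10,20,50,87,87,87,87,87]}'
python3 -m inch '{"translation":[[0,0,0.2],[0,0,0.5],[0,0,0.9],[0,0,1]],"rot":[[0,0,0],[0,0,0],[0,0,0],[0,0,0]],"jaw":[87,87,87,87]}'
python3 -m inch '{"translation":[[-0.3,0.15,0],[-0.6,0.3,0],[-0.85,0.5,0],[-0.88,0.58,0],[-0.88,0.58,0],[-0.88,0.58,0]],"rot":[[0,0,-0.14],[0,0,-0.28],[0,0,-0.42],[0,0,-0.56],[0,0,-0.7],[0,0,-0.8]],"jaw":[87,87,87,87,87,87]}'
python3 -m inch '{"translation":[[-0.3,0.15,0],[-0.6,0.3,0],[-0.85,0.5,0],[-0.88,0.58,0],[-0.88,0.58,0],[-0.88,0.58,0],[-0.88,0.58,0]],"rot":[[0,0,-0.14],[0,0,-0.28],[0,0,-0.42],[0,0,-0.56],[0,0,-0.7],[0,0,-0.78],[0,0,-0.78]],"jaw":[87,87,87,87,87,87,87]}'
python3 - <<'E'
from h import *
s=r.read_state();p=s['ee_pos'];print(s['time'],p,'yaw',yaw(s),'q7',s['joint_positions'][6],Ro.from_quat(s['eef_rot']).as_matrix()[:,2]);print('need',[384.7,-254.9]-p[:2]*1000)
cv2.imwrite('pics/w5.png',eyes.camera('wrist'))
E
```

```text
time: 14.75
ee_pos: [0.5623, -0.3729, 0.0653]
eef_rot: [0.08, 0.997, 0.001, 0.0]
ft_force: [-0.5, -0.3, -0.5]
width: 0.0595
time: 15.15
ee_pos: [0.5636, -0.3743, 0.1701]
eef_rot: [0.08, 0.997, -0.0, 0.003]
ft_force: [0.5, -1.4, 0.5]
width: 0.0853
time: 15.75
ee_pos: [0.4756, -0.3158, 0.1702]
eef_rot: [0.481, 0.877, -0.001, 0.003]
ft_force: [0.1, 0.4, -0.5]
width: 0.0871
time: 16.45
ee_pos: [0.3876, -0.2576, 0.1702]
eef_rot: [0.79, 0.613, -0.002, 0.002]
ft_force: [0.2, 0.4, 0.4]
width: 0.0875
16.45 [ 0.38760691 -0.25762135  0.17018969] yaw -14.331154109190418 q7 0.24113232514018268 [-1.36543129e-04 -5.16730063e-03 -9.99986640e-01]
need [-2.90691399  2.72134938]
```

View pics/w5.png

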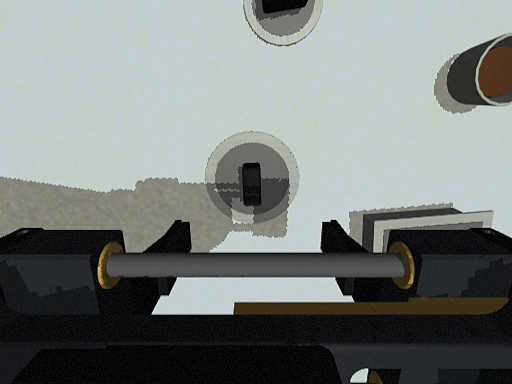

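The bar is at (252,185), aligned with the fingers. I'll descend.

```bash

python3 -m inch '{"translation":[[-0.03,0.027,-0.3],[-0.03,0.027,-0.6],[-0.03,0.027,-0.9],[-0.03,0.027,-0.9]],"rot":[[0.004,0,0],[0.004,0,0],[0.004,0,0],[0.004,0,0]],"jaw":[87,87,87,87]}'
python3 - <<'E'
from h import *
s=r.read_state();p=s['ee_pos'];print('need',[384.7,-254.9,19.5]-p*1000,yaw(s))
E
```

```text
time: 16.9
ee_pos: [0.3822, -0.2543, 0.0774]
eef_rot: [0.788, 0.616, -0.003, -0.002]
ft_force: [-0.2, 0.4, -0.2]
width: 0.0873
need [  2.45952591  -0.62084562 -57.85836289] -14.01815603299805
```

```bash

python3 -m inch '{"translation":[[0.025,-0.006,-0.2],[0.025,-0.006,-0.4],[0.025,-0.006,-0.52],[0.025,-0.006,-0.575],[0.025,-0.006,-0.575]],"rot":[[0,0,0],[0,0,0],[0,0,0],[0,0,0],[0,0,0]],"jaw":[87,87,87,87,87]}'
python3 -m inch '{"translation":[[0,0,0],[0,0,0],[0,0,0],[0,0,0],[0,0,0],[0,0,0],[0,0,0],[0,0,0],[0,0,0],[0,0,0],[0,0,0]],"rot":[[0,0,0],[0,0,0],[0,0,0],[0,0,0],[0,0,0],[0,0,0],[0,0,0],[0,0,0],[0,0,0],[0,0,0],[0,0,0]],"jaw":[10,10,10,10,10,10,10,10,10,10,10]}'
python3 -m inch '{"translation":[[0,0,0.3],[0,0,0.7],[0,0,1],[0,0,1]],"rot":[[0,0,0],[0,0,0],[0,0,0],[0,0,0]],"jaw":[10,10,10,10]}'
python3 - <<'E'
from h import *
s=r.read_state();p=s['ee_pos'];print(s['width'],'need',[643.7,181.8]-p[:2]*1000,yaw(s))
E
```

```text
time: 17.4
ee_pos: [0.3848, -0.255, 0.0202]
eef_rot: [0.788, 0.616, -0.003, -0.002]
ft_force: [-0.2, 0.4, 0.7]
width: 0.0868
time: 18.5
ee_pos: [0.3848, -0.2551, 0.0202]
eef_rot: [0.788, 0.616, -0.003, -0.002]
ft_force: [-1.0, 0.6, 1.0]
width: 0.0197
time: 18.9
ee_pos: [0.3867, -0.256, 0.1233]
eef_rot: [0.788, 0.616, -0.001, 0.0]
ft_force: [0.7, 0.4, -0.5]
width: 0.0196
0.01963023923681381 need [257.02797669 437.79457083] -14.012804323946552
```

```bash

python3 -m inch '{"translation":[[0.17,0.29,0.02],[0.34,0.58,0.04],[0.51,0.87,0.05],[0.51,0.87,0.05]],"rot":[[0,0,0],[0,0,0],[0,0,0],[0,0,0]],"jaw":[10,10,10,10]}'
python3 -m inch '{"translation":[[0.17,0.29,0],[0.34,0.58,0],[0.51,0.87,0],[0.51,0.87,0]],"rot":[[0,0,0],[0,0,0],[0,0,0],[0,0,0]],"jaw":[10,10,10,10]}'
python3 -m inch '{"translation":[[0.17,0.29,0],[0.34,0.58,0],[0.51,0.87,0],[0.51,0.87,0]],"rot":[[0,0,0],[0,0,0],[0,0,0],[0,0,0]],"jaw":[10,10,10,10]}'
python3 -m inch '{"translation":[[0.17,0.29,0],[0.34,0.58,0],[0.51,0.87,0],[0.51,0.87,0]],"rot":[[0,0,0],[0,0,0],[0,0,0],[0,0,0]],"jaw":[10,10,10,10]}'
python3 - <<'E'
from h import *
s=r.read_state();p=s['ee_pos'];print(s['time'],s['width'],p,'need',[643.7,181.8]-p[:2]*1000,yaw(s),Ro.from_quat(s['eef_rot']).as_matrix()[:,2])
E
```

```text
time: 19.3
ee_pos: [0.4394, -0.1648, 0.1276]
eef_rot: [0.786, 0.618, -0.001, -0.0]
ft_force: [0.6, -0.3, -1.4]
width: 0.0196
time: 19.7
ee_pos: [0.4917, -0.0737, 0.1266]
eef_rot: [0.784, 0.62, -0.001, -0.001]
ft_force: [0.0, -0.3, -1.4]
width: 0.0197
time: 20.1
ee_pos: [0.5437, 0.0173, 0.1254]
eef_rot: [0.783, 0.623, -0.001, -0.001]
ft_force: [-0.8, -0.4, -1.4]
width: 0.0196
time: 20.5
ee_pos: [0.5954, 0.1081, 0.1241]
eef_rot: [0.781, 0.625, -0.001, -0.001]
ft_force: [-0.8, 0.1, -2.3]
width: 0.0196
20.5 0.019551168111708525 [0.59536663 0.10812124 0.12410236] need [48.33336895 73.67876246] -12.68886548857415 [-3.30032563e-03  7.14210948e-04 -9.99994299e-01]
```

```bash

python3 -m inch '{"translation":[[0.17,0.25,0],[0.34,0.5,0],[0.48,0.73,0],[0.48,0.73,0],[0.48,0.73,0]],"rot":[[0,0,0],[0,0,0],[0,0,0],[0,0,0],[0,0,0]],"jaw":[10,10,10,10,10]}'
python3 - <<'E'
from h import *
s=r.read_state();p=s['ee_pos'];print(s['time'],s['width'],p,'need',[643.7,181.8,65.2]-p*1000,yaw(s),Ro.from_quat(s['eef_rot']).as_matrix()[:,2])
cv2.imwrite('pics/s6.png',cv2.resize(eyes.camera('side')[60:260,100:360],None,fx=2.5,fy=2.5))
E
```

```text
time: 21.0
ee_pos: [0.643, 0.1794, 0.1231]
eef_rot: [0.781, 0.624, -0.002, -0.001]
ft_force: [-0.1, -0.9, -1.1]
width: 0.0196
21.0 0.01959151550278108 [0.6430091  0.17937722 0.12309772] need [  0.69089958   2.4227795  -57.89772033] -12.722517907708774 [-0.00463892 -0.0010369  -0.9999887 ]
```

View pics/s6.png

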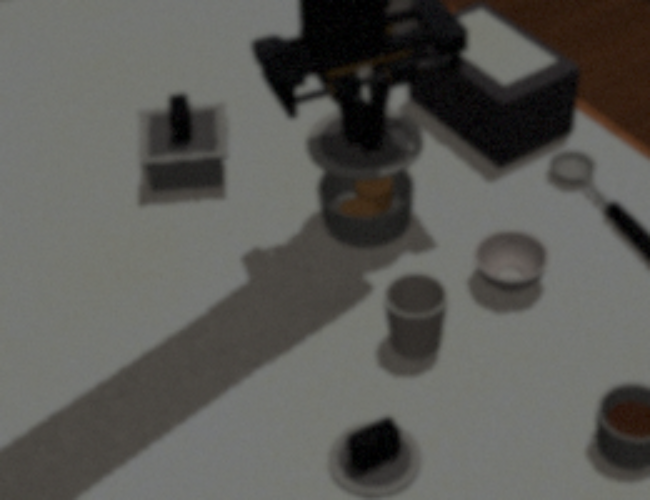

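The square lid is well seated. The big lid hangs centred over its tub, with the lid ellipse at (365,145) and the mouth at (367,190). The wide gripper body would come close to the napkin box, so I'll turn it 100° before lowering.

```bash

python3 -m inch '{"translation":[[0,0,0],[0,0.02,0],[0,0.02,0],[0,0.02,0],[0,0.02,0],[0,0.02,0]],"rot":[[0,0,0.14],[0,0,0.28],[0,0,0.42],[0,0,0.56],[0,0,0.7],[0,0,0.84]],"jaw":[10,10,10,10,10,10]}'
python3 -m inch '{"translation":[[0,0,0],[0,0,0],[0,0,0],[0,0,0],[0,0,0],[0,0,0],[0,0,0]],"rot":[[0,0,0.14],[0,0,0.28],[0,0,0.42],[0,0,0.56],[0,0,0.7],[0,0,0.84],[0,0,0.84]],"jaw":[10,10,10,10,10,10,10]}'
python3 - <<'E'
from h import *
s=r.read_state();p=s['ee_pos'];print(s['time'],s['width'],p,'need',[643.7,181.8,65.2]-p*1000,yaw(s),Ro.from_quat(s['eef_rot']).as_matrix()[:,2],s['joint_positions'][6])
E
```

```text
time: 21.65
ee_pos: [0.6427, 0.1784, 0.1235]
eef_rot: [0.44, 0.898, -0.003, 0.0]
ft_force: [0.7, -1.1, -0.9]
width: 0.0197
time: 22.35
ee_pos: [0.6424, 0.1762, 0.1235]
eef_rot: [0.015, 1.0, -0.003, 0.001]
ft_force: [-0.5, 0.7, -1.6]
width: 0.0196
22.35 0.019563915562167966 [0.64244884 0.17617762 0.12351244] need [  1.25116127   5.62238201 -58.31243763] 88.26281768839803 [ 0.00202003 -0.0054811  -0.99998294] 1.284451025480002
```

```bash

python3 -m inch '{"translation":[[0.012,0.056,-0.05],[0.012,0.056,-0.2],[0.012,0.056,-0.35],[0.012,0.056,-0.45],[0.012,0.056,-0.53],[0.012,0.056,-0.55],[0.012,0.056,-0.55]],"rot":[[0.005,0.002,0],[0.005,0.002,0],[0.005,0.002,0],[0.005,0.002,0],[0.005,0.002,0],[0.005,0.002,0],[0.005,0.002,0]],"jaw":[10,10,10,10,10,10,10]}'
python3 - <<'E'
from h import *
s=r.read_state();p=s['ee_pos'];print('need',[643.7,181.8,65.2]-p*1000,yaw(s),s['ft_force'],Ro.from_quat(s['eef_rot']).as_matrix()[:,2])
E
```

```text
time: 23.05
ee_pos: [0.6436, 0.1817, 0.0682]
eef_rot: [0.015, 1.0, -0.0, -0.0]
ft_force: [-0.4, 0.6, -1.2]
width: 0.0197
need [ 0.12096823  0.12342569 -2.97778336] 88.24583829281846 [-0.39128419  0.55172164 -1.18799392] [-4.69733223e-04 -5.02683071e-04 -9.99999763e-01]
```

```bash

python3 -m inch '{"translation":[[0,0,-0.02],[0,0,-0.03],[0,0,-0.03],[0,0,-0.03],[0,0,-0.03],[0,0,-0.03],[0,0,-0.03],[0,0,-0.03],[0,0,-0.03],[0,0,-0.03]],"rot":[[0,0,0],[0,0,0],[0,0,0],[0,0,0],[0,0,0],[0,0,0],[0,0,0],[0,0,0],[0,0,0],[0,0,0]],"jaw":[10,10,10,20,50,87,87,87,87,87]}'
python3 -m inch '{"translation":[[0,0,0.2],[0,0,0.5],[0,0,0.9],[0,0,1]],"rot":[[0,0,0],[0,0,0],[0,0,0],[0,0,0]],"jaw":[87,87,87,87]}'
python3 -m inch '{"translation":[[-0.2,-0.29,0],[-0.4,-0.58,0],[-0.6,-0.86,0],[-0.6,-0.86,0]],"rot":[[0,0,0],[0,0,0],[0,0,0],[0,0,0]],"jaw":[87,87,87,87]}'
python3 -m inch '{"translation":[[-0.2,-0.29,0],[-0.4,-0.58,0],[-0.6,-0.86,0],[-0.6,-0.86,0]],"rot":[[0,0,0],[0,0,0],[0,0,0],[0,0,0]],"jaw":[87,87,87,87]}'
python3 -m inch '{"translation":[[-0.2,-0.29,0],[-0.4,-0.58,0],[-0.58,-0.83,0],[-0.58,-0.83,0],[-0.58,-0.83,0]],"rot":[[0,0,-0.06],[0,0,-0.06],[0,0,-0.06],[0,0,-0.06],[0,0,-0.06]],"jaw":[87,87,87,87,87]}'
python3 - <<'E'
from h import *
s=r.read_state();p=s['ee_pos'];print(s['time'],p,'yaw',yaw(s),'q7',s['joint_positions'][6],Ro.from_quat(s['eef_rot']).as_matrix()[:,2]);print('need',[462,-80.5]-p[:2]*1000)
cv2.imwrite('pics/w7.png',eyes.camera('wrist'))
E
```

```text
time: 24.05
ee_pos: [0.6436, 0.1817, 0.0651]
eef_rot: [0.015, 1.0, -0.0, -0.0]
ft_force: [0.0, 0.3, 0.3]
width: 0.0599
time: 24.45
ee_pos: [0.6455, 0.1821, 0.1702]
eef_rot: [0.015, 1.0, 0.001, 0.003]
ft_force: [0.4, 0.2, 1.0]
width: 0.0851
time: 24.85
ee_pos: [0.584, 0.0911, 0.1704]
eef_rot: [0.018, 1.0, 0.0, 0.003]
ft_force: [0.6, -1.1, 0.6]
width: 0.0865
time: 25.25
ee_pos: [0.5223, 0.001, 0.1705]
eef_rot: [0.021, 1.0, -0.0, 0.002]
ft_force: [0.8, 0.1, 0.4]
width: 0.087
time: 25.75
ee_pos: [0.4648, -0.0816, 0.1708]
eef_rot: [0.052, 0.999, 0.0, 0.003]
ft_force: [0.3, 1.9, 0.9]
width: 0.0873
25.75 [ 0.46478445 -0.0816451   0.17078334] yaw 83.98636765886472 q7 1.5560575973291508 [ 5.57898504e-03 -2.03038411e-04 -9.99984417e-01]
need [-2.78444685  1.14510332]
```

View pics/w7.png

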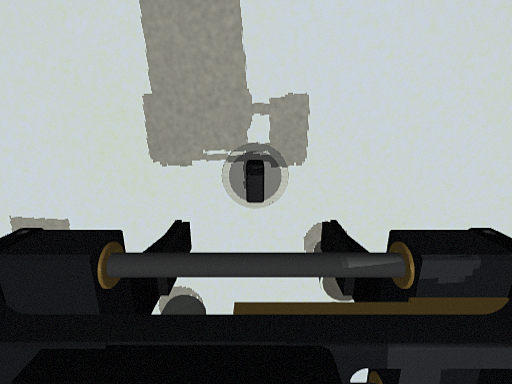

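The bar is at (255,180) and aligned. I'll descend on the small lid.

```bash

python3 -m inch '{"translation":[[-0.01,0.011,-0.3],[-0.01,0.011,-0.6],[-0.01,0.011,-0.9],[-0.01,0.011,-0.9]],"rot":[[0,0.004,0],[0,0.004,0],[0,0.004,0],[0,0.004,0]],"jaw":[87,87,87,87]}'
python3 - <<'E'
from h import *
s=r.read_state();p=s['ee_pos'];print('need',[462,-80.5,19.5]-p*1000,yaw(s))
E
```

```text
time: 26.2
ee_pos: [0.4622, -0.0785, 0.0775]
eef_rot: [0.051, 0.999, -0.001, -0.003]
ft_force: [0.1, 1.0, 0.2]
width: 0.0868
need [ -0.19191231  -1.95637158 -57.9564165 ] 84.183435104768
```

```bash

python3 -m inch '{"translation":[[0,-0.02,-0.2],[0,-0.02,-0.4],[0,-0.02,-0.52],[0,-0.02,-0.575],[0,-0.02,-0.575]],"rot":[[0,0,0],[0,0,0],[0,0,0],[0,0,0],[0,0,0]],"jaw":[87,87,87,87,87]}'
python3 -m inch '{"translation":[[0,0,0],[0,0,0],[0,0,0],[0,0,0],[0,0,0],[0,0,0],[0,0,0],[0,0,0],[0,0,0],[0,0,0],[0,0,0]],"rot":[[0,0,0],[0,0,0],[0,0,0],[0,0,0],[0,0,0],[0,0,0],[0,0,0],[0,0,0],[0,0,0],[0,0,0],[0,0,0]],"jaw":[10,10,10,10,10,10,10,10,10,10,10]}'
python3 -m inch '{"translation":[[0,0,0.3],[0,0,0.7],[0,0,1],[0,0,1]],"rot":[[0,0,0],[0,0,0],[0,0,0],[0,0,0]],"jaw":[10,10,10,10]}'
python3 -m inch '{"translation":[[0.3,-0.19,0.02],[0.6,-0.38,0.03],[0.9,-0.57,0.03],[0.9,-0.57,0.03]],"rot":[[0,0,0],[0,0,0],[0,0,0],[0,0,0]],"jaw":[10,10,10,10]}'
python3 - <<'E'
from h import *
s=r.read_state();p=s['ee_pos'];print(s['width'],'need',[652,-200.4]-p[:2]*1000,yaw(s))
E
```

```text
time: 26.7
ee_pos: [0.4625, -0.0803, 0.0202]
eef_rot: [0.05, 0.999, -0.001, -0.003]
ft_force: [-0.2, -0.3, 0.2]
width: 0.087
time: 27.8
ee_pos: [0.4625, -0.0804, 0.0202]
eef_rot: [0.051, 0.999, -0.001, -0.003]
ft_force: [0.4, -0.6, 0.5]
width: 0.0196
time: 28.2
ee_pos: [0.4648, -0.0805, 0.1238]
eef_rot: [0.051, 0.999, -0.0, 0.001]
ft_force: [0.3, -0.5, -0.9]
width: 0.0194
time: 28.6
ee_pos: [0.5567, -0.1399, 0.1253]
eef_rot: [0.051, 0.999, -0.001, 0.0]
ft_force: [-0.9, 0.6, -0.8]
width: 0.0198
0.019821864529500636 need [ 95.34885946 -60.51982277] 84.09857271508999
```

```bash

python3 -m inch '{"translation":[[0.3,-0.19,0],[0.6,-0.38,0],[0.9,-0.57,0],[0.95,-0.6,0],[0.95,-0.6,0]],"rot":[[0,0,0],[0,0,0],[0,0,0],[0,0,0],[0,0,0]],"jaw":[10,10,10,10,10]}'
python3 - <<'E'
from h import *
s=r.read_state();p=s['ee_pos'];print(s['time'],p,'need',[652,-200.4,65.2]-p*1000,yaw(s),Ro.from_quat(s['eef_rot']).as_matrix()[:,2])
cv2.imwrite('pics/s8.png',cv2.resize(eyes.camera('side')[130:350,220:480],None,fx=2.5,fy=2.5))
E
```

```text
time: 29.1
ee_pos: [0.6511, -0.2002, 0.1236]
eef_rot: [0.052, 0.999, -0.001, -0.001]
ft_force: [0.1, 0.0, -1.5]
width: 0.0196
29.1 [ 0.65108812 -0.2002049   0.12361544] need [  0.9118764   -0.19509504 -58.41543503] 84.05734459326946 [-0.00199226 -0.00262202 -0.99999458]
```

View pics/s8.png

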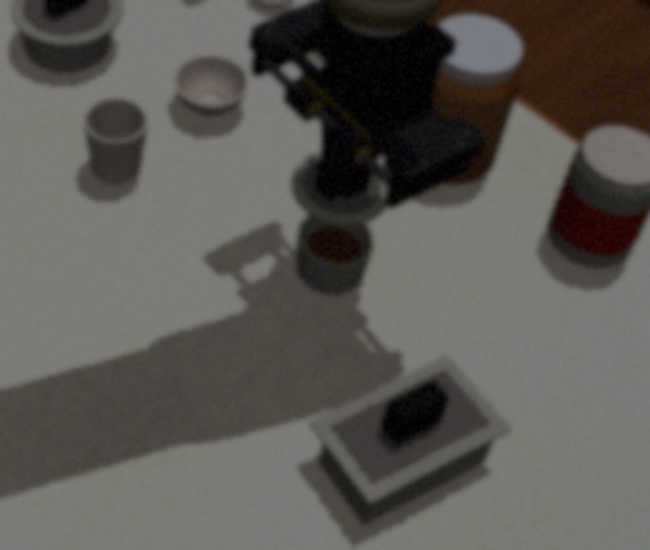

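The small lid is centred over its tub, with the lid at (340,190) and the mouth at (335,240). The oblong lid sits well on its tub at (410,430), and the jar is clear of the gripper.

```bash

python3 -m inch '{"translation":[[0.009,0,-0.15],[0.009,0,-0.3],[0.009,0,-0.42],[0.009,0,-0.5],[0.009,0,-0.54],[0.009,0,-0.56],[0.009,0,-0.58]],"rot":[[0,0,0],[0,0,0],[0,0,0],[0,0,0],[0,0,0],[0,0,0],[0,0,0]],"jaw":[10,10,10,10,10,10,10]}'
python3 - <<'E'
from h import *
s=r.read_state();p=s['ee_pos'];print('need',[652,-200.4,65.2]-p*1000,yaw(s),s['ft_force'])
E
```

```text
time: 29.85
ee_pos: [0.6519, -0.1997, 0.0663]
eef_rot: [0.052, 0.999, -0.001, -0.0]
ft_force: [0.4, -0.1, -0.4]
width: 0.0199
need [ 0.14961111 -0.68667434 -1.14490255] 84.0750789686437 [ 0.36231925 -0.11503896 -0.38373099]
```

Release, retreat toward the base and out of the top view, then check.

```bash

python3 -m inch '{"translation":[[0,0,-0.01],[0,0,-0.012],[0,0,-0.012],[0,0,-0.012],[0,0,-0.012],[0,0,-0.012],[0,0,-0.012],[0,0,-0.012],[0,0,-0.012],[0,0,-0.012]],"rot":[[0,0,0],[0,0,0],[0,0,0],[0,0,0],[0,0,0],[0,0,0],[0,0,0],[0,0,0],[0,0,0],[0,0,0]],"jaw":[10,10,10,20,50,87,87,87,87,87]}'
python3 -m inch '{"translation":[[0,0,0.2],[0,0,0.5],[0,0,0.9],[0,0,1]],"rot":[[0,0,0],[0,0,0],[0,0,0],[0,0,0]],"jaw":[87,87,87,87]}'
python3 -m inch '{"translation":[[-0.4,0.2,0.1],[-0.8,0.4,0.2],[-1,0.5,0.3],[-1,0.5,0.3]],"rot":[[0,0,0],[0,0,0],[0,0,0],[0,0,0]],"jaw":[87,87,87,87]}'
python3 -m inch '{"translation":[[-0.4,0.2,0],[-0.8,0.4,0],[-1,0.5,0],[-1,0.5,0]],"rot":[[0,0,0],[0,0,0],[0,0,0],[0,0,0]],"jaw":[87,87,87,87]}'
python3 - <<'E'
from h import *
im=eyes.camera('top');sd=eyes.camera('side')
cv2.imwrite('pics/t9.png',cv2.resize(cv2.convertScaleAbs(im[100:300,70:470],alpha=1.7),None,fx=2,fy=2,interpolation=2))
cv2.imwrite('pics/s9.png',cv2.resize(cv2.convertScaleAbs(sd[80:360,130:440],alpha=1.5),None,fx=2,fy=2))
C=cam('top');g=cv2.cvtColor(im,cv2.COLOR_BGR2GRAY);K,R,t=C
for n,p in dict(sq=(.539,.3715),ob=(.562,-.3736),bg=(.6437,.1818),sm=(.652,-.2004)).items():
    u=K@(R@np.array([*p,.049])+t);u=(u[:2]/u[2]).round().astype(int)
    m=cv2.morphologyEx((g<82).astype(np.uint8),cv2.MORPH_OPEN,np.ones((3,3)))
    _,L,S,_=cv2.connectedComponentsWithStats(m,connectivity=4);k=L[u[1],u[0]]
    c=max(cv2.findContours((L==k).astype(np.uint8),0,1)[0],key=cv2.contourArea)[:,0]
    print(n,'inner',rect(ray(C,c,.049)),u,S[k])
E
```

```text
time: 30.85
ee_pos: [0.6519, -0.1997, 0.0651]
eef_rot: [0.052, 0.999, -0.001, -0.0]
ft_force: [-0.8, 0.7, 0.1]
width: 0.0596
time: 31.25
ee_pos: [0.6536, -0.2006, 0.1701]
eef_rot: [0.052, 0.999, -0.002, 0.003]
ft_force: [0.5, 0.5, 1.0]
width: 0.0855
time: 31.65
ee_pos: [0.5524, -0.1495, 0.2017]
eef_rot: [0.051, 0.999, -0.001, 0.004]
ft_force: [0.8, 0.1, 0.4]
width: 0.0868
time: 32.05
ee_pos: [0.451, -0.0984, 0.2015]
eef_rot: [0.051, 0.999, -0.0, 0.004]
ft_force: [0.7, -0.0, 0.8]
width: 0.0874
sq inner [537.6 371.7  73.2  72.8 -29.5] [114 191] [ 95 173  39  38 891]
ob inner [ 564.  -370.3  109.4   55.1   -9. ] [423 185] [ 408  161   28   47 1016]
bg inner [6.459e+02 1.836e+02 8.820e+01 8.760e+01 6.000e-01] [194 149] [ 175  130   37   37 1071]
sm inner [ 652.6 -198.    62.6   61.8  -44.9] [351 147] [337 134  27  27 543]
```

View pics/t9.png

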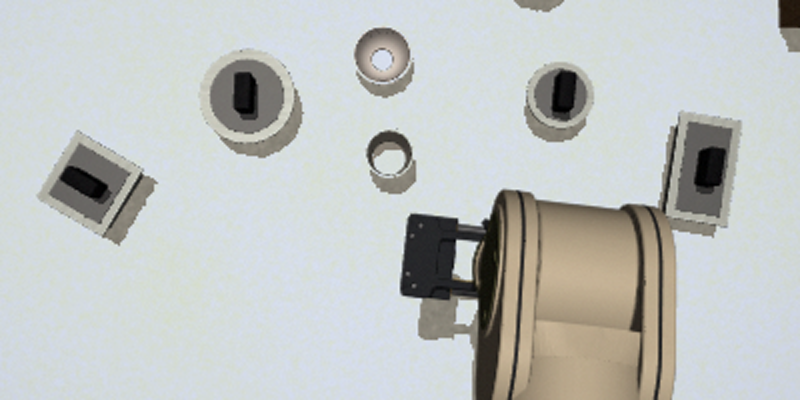

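View pics/s9.png

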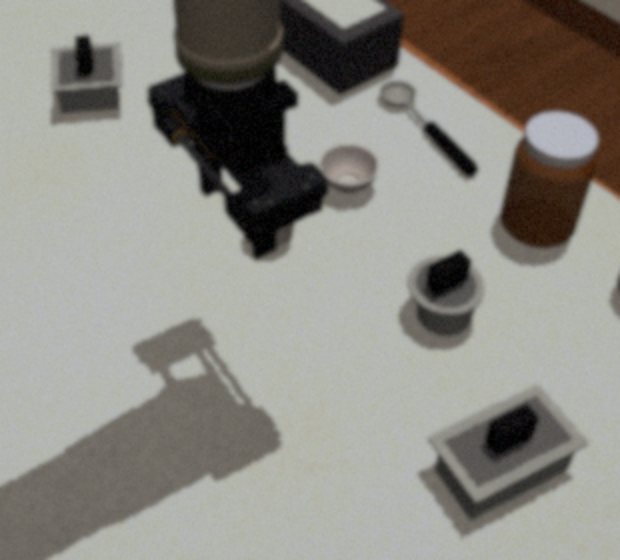

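All four lids are seated, level and within about 4 mm of their tubs by the top camera. The cup and bowl have not moved, so I'm handing in.

```bash
python3 -c "
from bench import r
s=r.read_state();print(s['time'],abs(s['joint_vel']).max());print(r.close_job())"
```

```text
32.15 0.02744978069793241
the job is handed in; nothing more can be done
None
```

I put all four lids on their own tubs and handed the job in at 32 s of robot time; the hand-in reports no verdict.

In the last top-camera check, the lids lay this far from the tub centres I measured at the start:

| Lid | Offset from tub centre |
|---|---|
| Square | about 1.5 mm |
| Oblong | about 4 mm |
| Big round | about 3 mm |
| Small round | about 2.5 mm |

- **Alignment:** the square and oblong lids were within about 1° of their tubs' sides.
- **Seating:** the side views showed the square, oblong and small lids level on their rims. The arm hid the big one in the last side view, so I checked it seated only from above.
- **Cup and bowl:** both were in their starting places in the last top view. The gripper was open and well clear of everything.
- **Failed or disagreeing checks:** none failed. Offsets are good only to about 2–3 mm, because the tub centres were picked by eye from coarse top pictures and the camera calibration is good to about 2 mm.

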